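# Put the opened cream carton away with its top clipped shut

### The arm

A 6-joint arm with a two-finger parallel gripper is mounted at the origin on the work surface. World frame = base frame: x ahead of the robot, y to its left, z up, the work surface at z = 0. Lengths are in m, angles in rad, forces in N, time in s.
With the tool pointing down it reaches from about 0.275 to 0.825 m from the base axis. Payload 5.2 kg.
Tool frame: the origin (TCP) lies at the centre of the arm's flange, where the gripper is bolted on; the fingertips stand 186 mm ahead of it and the grasp point (between the pads) lies 167 mm ahead of it (r.grip_depth is the distance from the TCP to the grasp point, in m); z points along the fingers, y is the line along which they close (so a half turn about z gives the same grasp; the last joint's range is limited). The gripper opens to 93 mm and grips with 3 to 60 N. Pads are 15 mm wide; open, the fingers measure 128 mm over their backs; the gripper's body (75 mm by 188 mm) begins 65 mm behind the grasp point.
Start: joints at [1.049, 0.259, 1.535, -0, 1.348, -0.203], TCP at [0.172, 0.522, 0.405] pointing down, gripper open.
Joint ranges: [-3.14, 3.14], [-0.91, 2.08], [0.19, 2.58], [-1.22, 4.36], [0.22, 2.71], [-3.12, 3.12]. Speed limits (rad/s): [2.57, 2.57, 3.14, 3.14, 3.14, 3.14].

### API

Orientations are given as a rotation vector (axis times angle).
In Python, from workcell import r gives the robot as it stands.
- The arm moves only by the tool send_rows, never from a script. Its argument "deltas" is a list of rows, each an object of numbers: "dx", "dy", "dz": the shift along the tool's x, y, z scaled (see below); "wx", "wy", "wz": the turn, a rotation vector about the tool's x, y, z scaled (see below); "claw": the opening, from -1 (shut) to 1 (fully open). A call has 1 to 20 rows; each row is the pose to reach, as a shift and turn from the pose commanded when the call began, along the tool's axes at that moment; what a row does not reach only later rows make up. The controller multiplies each number of a shift by 0.2 m and each number of a turn by 0.5 rad. A row lasts 1/10 s, in which the tool goes at most 50 mm and 8.59 degrees, less where a joint would pass 70% of its speed; a pose out of reach is approached as far as the arm can. A call with a number of a shift or a turn outside -1 to 1 is refused whole. A call with a gripper value outside its range is refused whole. The fingers move at their own pace and stop on an object; the grip force is fixed at half the most. Time passes only in rows, so rows that repeat a pose let the fingers close. It gives the time, the measured TCP pose, the force, the opening and the grip force at its end, in the units of the state.
- r.sense(): the state, without advancing time (a new reading comes with each control period).
- r.read_camera(name): name is "scene" or "top" or "wrist"; returns (picture, depth): 400x640x3 uint8, blue, green, red; 400x640 float32, m along the optical axis (not along the pixel's ray), 0 where there is no reading.
- r.camera_model(name): a dict with "camera_matrix" (3x3 intrinsics, pixels), "origin" and "orientation" of the camera in the world; the wrist camera has in their place "tool_from_camera" (4x4, takes a point from camera to tool coordinates, whose origin is the TCP and whose axes are the flange's). Camera axes: x right, y down, z forward; pixel columns grow to the right and rows downward; lengths in m; the calibration is good to about 2 mm. The wrist camera is an equidistant fisheye: a pixel r from the principal point sees the ray r / f radians off the axis. A picture is of the moment at which its call begins: read the wrist's pose just before it. camera_model takes no time and is no camera call.
- r.hand_in(): hands the job in; it is judged then, once.
The state is a dict: "time_s": time; "joint_pos": joint angles; "qd": joint speeds; "joint_efforts": joint torques, N m; "eef_pos": TCP position; "tool_rot": TCP orientation; "force": force on the tool from outside, world axes, zero at the start; "moment": the same for the moment, N m; "gripper_width": opening from 0.0 (shut) to 1.0 (fully open); "grip_force": force on a finger pad.
Only numpy, scipy, OpenCV 4.12 (cv2) and the standard library are available. Lean on these libraries where they do the work, as an engineer would, in place of code of your own. Each camera call takes 0.05 s, during which the arm holds its last target. There are 200 camera calls.

### The job

Put the opened cream carton away: stand it upright on the floor of the empty bay of the clear fridge-door bin, and close its folded top with the steel spring clip that is biting the rim of the fruit tub. Squeeze the clip open to take it off the tub and to put it on, and let it close so that its jaws grip the carton's upright fin squarely, centred along the fin and well down on it. Leave everything else where it stands.

Things in the scene. Friction and masses are not known exactly. Their poses are not given: they have to be found in the camera images.
- carton: opened gable-top carton, plain white with a beige band, 57 x 57 mm square, 0.2 to 0.4 kg, standing on the worktop (the flat-topped one with a round cap is a bystander). Walls upright to the shoulders at 110 mm, then a 45 degree roof up to the foot of an upright fin 57 mm long, 3 mm thick, 18 mm high, its top 155 mm above the base. Origin: centre of the base; x along the fin, z up
- fin_top (a point): middle of the top edge of the carton's fin, 155 mm above the carton's base; axes as the carton
- clip: steel spring clip like a wide bulldog clip, 70 mm high, 0.07 kg; at the start its jaws bite the fruit tub's rim, finger plates up. Origin: the pivot pin; x runs along the pin and the 64 mm wide jaws, y is across (the plates are squeezed along y), z points from jaws to plates. Lips 32 mm below the pivot; two flat finger plates, 44 mm wide along x, flare from 5 to 38 mm above it
- clip_lips (a point): point midway between the clip's lips, at their lower edge, 32 mm below the pivot; axes as the clip. The lips stand 25 mm apart when the clip is squeezed fully open
- clip_jaw (a joint): turn of each half of the clip (both move alike): 0 lips shut on nothing, 0.05 to 0.07 biting the fin or the rim, 0.40 rad squeezed fully to a hard stop. Over the outside the plates' tops measure 52 mm when shut; fully squeezed they are upright, parallel and about 16 mm apart over the outside, which takes about 12 N. A spring closes it
- door_bin: clear plastic fridge-door bin with metallic trim, fixed, 112 mm (x) by 236 mm (y); walls and floor 4 mm; front (-x) and end walls 60 mm high, back (+x) wall 85 mm. A divider across the middle, 54 mm high, makes two bays, each 104 mm (x) by 112 mm (y) inside: the +y bay holds a jar, the -y bay is empty. Origin: centre of the underside
- bay (a point): centre of the floor of the empty bay, 4 mm above the worktop; axes as the bin
- fruit_tub: clear open square tub with small fruit in it, fixed, 140 x 140 mm outside, walls 4 mm thick, rim 68 mm above the worktop. The clip bites its -x wall, somewhere near the middle of that wall. Origin: centre of the underside
- jar: amber glass jar, 64 mm in diameter, 105 mm high, in the bin's other bay; leave it. Origin: centre of its base
- brick_carton: flat-topped drink carton with a round cap, 60 x 50 x 162 mm, standing on the worktop; leave it. Origin: centre of its base
- pear: pear, 90 mm high, 72 mm wide, standing on the worktop; leave it. Origin: its base
- tumbler: glass tumbler, 72 mm in diameter, 95 mm high; leave it. Origin: its base
- butter_dish: white covered butter dish, 150 x 100 x 64 mm; leave it. Origin: centre of its base
Not all that is in view belongs to the job. What is shaped like the fruit_tub but blue is not meant. Leave any blue or purple look-alike of the carton alone.

How it is judged:
By the outcome, as a careful person would: the job done as asked, in the order asked, and still so for the second after the job is handed in, with the robot touching nothing.
It also fails if it takes over 64 s, if anything falls off the work surface, if the arm or the gripper's body presses on something with over 40 N, if the wrist force passes 120 N, or if a joint passes its speed limit or range.

## Working session

There is one attempt and no reset: what is moved stays moved. The work goes in short steps, Python scripts to look and compute and a tool call to move; the robot and the scene stay as the last step left them, time stands still between calls to the robot, and variables do not carry over. Pictures are saved under pics/ and viewed, at most 12 in all, crops included, and the job is handed in when it is done.

Besides the shell and the picture viewer there is one more tool, called after ">>>" by a JSON object that holds its "api" and its "payload", one argument or row to a line. send_rows: Moves the arm, as the interface text tells. Its arguments: {"type":"object","properties":{"deltas":{"type":"array","items":{"type":"object","properties":{"dx":{"type":"number","minimum":-1,"maximum":1},"dy":{"type":"number","minimum":-1,"maximum":1},"dz":{"type":"number","minimum":-1,"maximum":1},"wx":{"type":"number","minimum":-1,"maximum":1},"wy":{"type":"number","minimum":-1,"maximum":1},"wz":{"type":"number","minimum":-1,"maximum":1},"claw":{"type":"number"}}}}},"required":["deltas"]}

```bash
ls; mkdir -p pics; python3 - <<'E'
from workcell import r
import cv2,numpy as np
s=r.sense();print({k:np.round(v,3) for k,v in s.items()})
for n in("scene","top"):
    p,d=r.read_camera(n);cv2.imwrite(f"pics/{n}0.png",p);np.save(f"{n}0.npy",d);m=r.camera_model(n);print(n,m)
print(r.camera_model("wrist"))
E
```

```text
pics
{'time_s': np.float64(0.0), 'joint_pos': array([ 1.049,  0.259,  1.536, -0.   ,  1.348, -0.203]), 'qd': array([-0.   , -0.   , -0.001,  0.002,  0.002,  0.002]), 'joint_efforts': array([-3.000e-03, -4.373e+01, -2.840e+01,  7.200e-02,  4.100e-02,
       -0.000e+00]), 'eef_pos': array([0.172, 0.522, 0.404]), 'tool_rot': array([-4.980e-01, -3.101e+00,  3.000e-03]), 'force': array([-0.391,  0.399,  0.619]), 'moment': array([ 0.027, -0.002,  0.052]), 'grip_force': np.float64(0.0), 'gripper_width': np.float64(1.0)}
scene {'camera_matrix': array([[361.46593197,   0.        , 320.16986489],
       [  0.        , 361.46593197, 196.28394311],
       [  0.        ,   0.        ,   1.        ]]), 'origin': array([0.96717115, 0.39855264, 0.76251745]), 'orientation': array([-1.0828635 , -2.45122921,  0.9512335 ])}
top {'camera_matrix': array([[436.68489019,   0.        , 314.60720769],
       [  0.        , 436.68489019, 201.55145679],
       [  0.        ,   0.        ,   1.        ]]), 'origin': array([0.41468357, 0.00744589, 1.13470129]), 'orientation': array([-2.18877298,  2.14645935, -0.11192521])}
{'camera_matrix': array([[309.70691629,   0.        , 316.05982966],
       [  0.        , 309.70691629, 196.86978521],
       [  0.        ,   0.        ,   1.        ]]), 'tool_from_camera': array([[ 4.73281776e-04, -9.69958045e-01, -2.43271798e-01,
         6.72341980e-02],
       [ 9.99999392e-01,  2.16780024e-04,  1.08115269e-03,
        -6.21426403e-04],
       [-9.95936283e-04, -2.43272162e-01,  9.69957557e-01,
         2.02661558e-02],
       [ 0.00000000e+00,  0.00000000e+00,  0.00000000e+00,
         1.00000000e+00]])}
```

View pics/scene0.png

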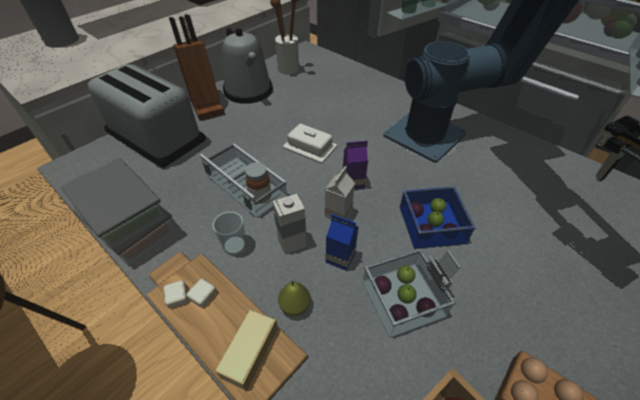

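View pics/top0.png

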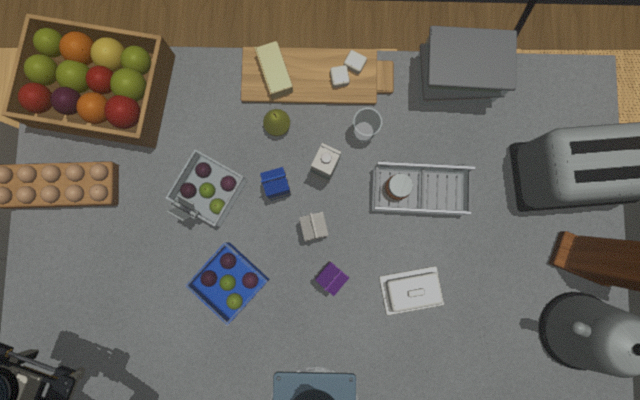

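The scene shows the white gable-top carton at scene (340,193) / top (313,227). The others are the blue look-alike at scene (342,242), the purple one at (355,163), and the flat-topped brick carton with a round cap at (290,222). The clear tub with the clip is at top (205,188), with the clip near (185,213); the blue tub at (228,282) is a decoy. The bin is at top (422,188), its jar in the left (+y) bay and the right bay empty. Next I'll confirm these in an enlarged crop.

```bash
cat > h.py <<'E'
import numpy as np,cv2
from scipy.spatial.transform import Rotation as R
from workcell import r
def cloud(n,d):
    m=r.camera_model(n);K=m["camera_matrix"];v,u=np.mgrid[0:400,0:640]
    c=np.stack([(u-K[0,2])*d/K[0,0],(v-K[1,2])*d/K[1,1],d],-1)
    return c@R.from_rotvec(m["orientation"]).as_matrix().T+m["origin"]
def proj(n,P):
    m=r.camera_model(n);K=m["camera_matrix"]
    c=(np.asarray(P)-m["origin"])@R.from_rotvec(m["orientation"]).as_matrix()
    return c[...,:2]/c[...,2:]*K[0,0]+K[:2,2]
def ray(n,u,v,z):
    m=r.camera_model(n);K=m["camera_matrix"]
    d=R.from_rotvec(m["orientation"]).apply([(u-K[0,2])/K[0,0],(v-K[1,2])/K[1,1],1])
    return m["origin"]+d*(z-m["origin"][2])/d[2]
E
python3 - <<'E'
from h import *
t=cv2.imread("pics/top0.png");s=cv2.imread("pics/scene0.png")
f=lambda im,x,y,w,h:cv2.resize(cv2.convertScaleAbs(im[y:y+h,x:x+w],alpha=1.4),(400,300),interpolation=cv2.INTER_CUBIC)
o=np.vstack([np.hstack([f(t,285,200,56,42),f(t,155,175,80,60)]),np.hstack([f(s,310,150,72,54),f(s,410,245,64,48)])])
cv2.imwrite("pics/c1.png",o)
C=cloud("top",np.load("top0.npy"));S=cloud("scene",np.load("scene0.npy"))
# carton
def rep(C,lo,hi,x,y,nm):
    P=C.reshape(-1,3);k=(abs(P[:,0]-x[0])<x[1])&(abs(P[:,1]-y[0])<y[1])&(P[:,2]>lo)&(P[:,2]<hi);Q=P[k]
    if len(Q)>4:
        (c,wh,a)=cv2.minAreaRect(Q[:,:2].astype(np.float32));print(nm,len(Q),Q.mean(0).round(4),np.round(c,4),np.round(wh,4),round(a,1),Q[:,2].max().round(4))
    else: print(nm,len(Q))
for n,(u,v,z) in dict(carton=(314,225,.15),clip=(184,213,.12),tub=(206,188,.068),bay=(444,189,.06),jar=(400,187,.1),brick=(325,161,.16),blue=(275,183,.12),purple=(331,278,.12)).items():print(n,ray("top",u,v,z).round(3))
x,y=ray("top",314,225,.14)[:2]
for lo,hi in((.01,.1),(.1,.13),(.135,.17),(.145,.17)):
    rep(C,lo,hi,(x,.045),(y,.045),f"Tcarton{lo}");rep(S,lo,hi,(x,.045),(y,.045),f"Scarton{lo}")
x,y=ray("top",184,213,.12)[:2]
for lo,hi in((.075,.1),(.1,.12),(.12,.16)):
    rep(C,lo,hi,(x,.06),(y,.06),f"Tclip{lo}");rep(S,lo,hi,(x,.06),(y,.06),f"Sclip{lo}")
E
```

```text
carton [0.464 0.009 0.15 ]
clip [0.488 0.313 0.12 ]
tub [0.554 0.277 0.068]
bay [ 0.564 -0.311  0.06 ]
jar [ 0.561 -0.194  0.1  ]
brick [ 0.609 -0.013  0.16 ]
blue [0.562 0.103 0.12 ]
purple [ 0.345 -0.032  0.12 ]
Tcarton0.01 16 [0.4365 0.0048 0.0562] [0.4363 0.0053] [0.0004 0.0542] 14.4 0.097
Scarton0.01 575 [0.4792 0.023  0.0603] [0.472  0.0281] [0.0419 0.0807] 58.7 0.0995
Tcarton0.1 404 [0.4631 0.0113 0.1196] [0.4641 0.0112] [0.0565 0.057 ] 14.4 0.13
Scarton0.1 399 [0.4702 0.0197 0.116 ] [0.4637 0.0114] [0.0578 0.0575] 14.9 0.13
Tcarton0.135 90 [0.4645 0.0115 0.1445] [0.4639 0.0117] [0.0556 0.0131] 15.9 0.1599
Scarton0.135 89 [0.4651 0.0126 0.1464] [0.4619 0.0122] [0.059  0.0066] 15.0 0.1564
Tcarton0.145 40 [0.4648 0.0115 0.1544] [0.4641 0.0111] [0.0556 0.0034] 15.0 0.1599
Scarton0.145 51 [0.4628 0.0116 0.1517] [0.4618 0.0113] [0.0583 0.0046] 15.3 0.1564
Tclip0.075 190 [0.4991 0.3185 0.092 ] [0.5004 0.3194] [0.0639 0.0203] 60.8 0.0997
Sclip0.075 338 [0.5005 0.3224 0.0893] [0.4982 0.3193] [0.0642 0.0227] 63.0 0.1
Tclip0.1 135 [0.4982 0.32   0.11  ] [0.5003 0.3196] [0.0441 0.0353] 62.1 0.1199
Sclip0.1 201 [0.4898 0.3246 0.1101] [0.498  0.3199] [0.0434 0.0394] 62.3 0.12
Tclip0.12 117 [0.4979 0.3204 0.1281] [0.5003 0.3196] [0.044  0.0483] 62.6 0.1347
Sclip0.12 153 [0.4929 0.3234 0.1271] [0.4985 0.3192] [0.045  0.0492] 61.7 0.1323
```

View pics/c1.png

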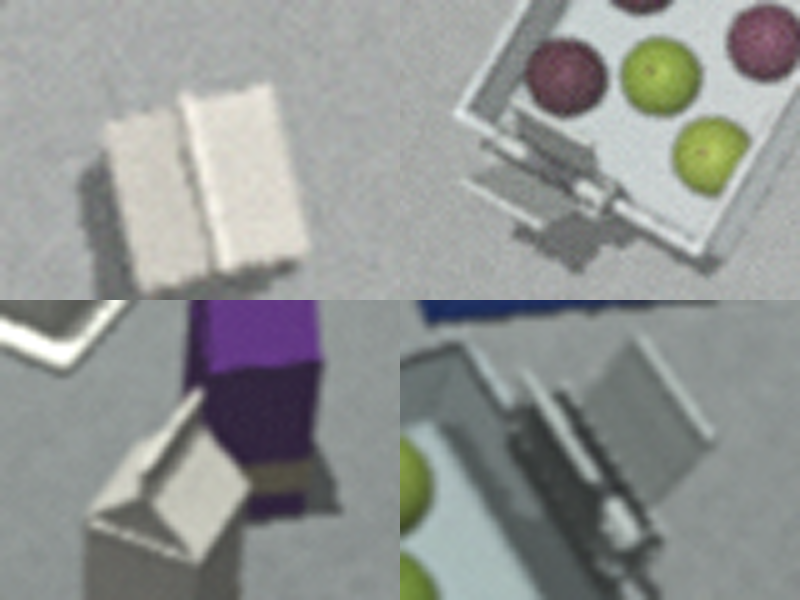

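The crops confirm the carton: plain white, ridge fin running roughly along world x with a 15° turn. They also confirm the clip on the clear tub's wall. Next I measure the bin.

```bash
python3 - <<'E'
from h import *
C=cloud("top",np.load("top0.npy"));S=cloud("scene",np.load("scene0.npy"))
for n,M in(("T",C),("S",S)):
    P=M.reshape(-1,3)
    for lo,hi in((.05,.064),(.078,.09),(.002,.008)):
        k=(abs(P[:,0]-.56)<.085)&(abs(P[:,1]+.25)<.15)&(P[:,2]>lo)&(P[:,2]<hi);Q=P[k].astype(np.float32)
        if len(Q)>5:
            c,wh,a=cv2.minAreaRect(Q[:,:2]);print(n,lo,len(Q),np.round(c,4),np.round(wh,4),round(a,2), np.polyfit(Q[:,1],Q[:,0],1).round(3))
        else: print(n,lo,len(Q))
def bin_lines(x,y,a):
    c,s=np.cos(a),np.sin(a);T=lambda p:np.array([x+c*p[0]-s*p[1],y+s*p[0]+c*p[1],p[2]])
    L=[]
    for X,z in((-.056,.06),(.056,.085)):L.append((T((X,-.118,z)),T((X,.118,z))))
    for Y,z in((-.118,.06),(0,.054),(.118,.06)):L.append((T((-.056,Y,z)),T((.056,Y,z))))
    return L
f0=float
tiles=[]
for n,(X,Y,w,h),sz in(("top",(355,145,133,100),(800,600)),("scene",(190,135,112,84),(400,300))):
    im=cv2.imread(f"pics/{n}0.png");k=6
    tiles.append(cv2.resize(cv2.convertScaleAbs(im[Y:Y+h,X:X+w],alpha=1.4),sz,interpolation=cv2.INTER_CUBIC))
cv2.imwrite("pics/bin_top.png",tiles[0])
E
```

```text
Traceback (most recent call last):
cv2.error: OpenCV(4.12.0) /io/opencv/modules/imgproc/src/convhull.cpp:143: error: (-215:Assertion failed) total >= 0 && (depth == CV_32F || depth == CV_32S) in function 'convexHull'
```

```bash
python3 - <<'E'
from h import *
C=cloud("top",np.load("top0.npy"));S=cloud("scene",np.load("scene0.npy"))
for n,M in(("T",C),("S",S)):
    P=M.reshape(-1,3)
    for lo,hi in((.05,.064),(.078,.09),(.002,.008)):
        k=(abs(P[:,0]-.56)<.085)&(abs(P[:,1]+.25)<.15)&(P[:,2]>lo)&(P[:,2]<hi);Q=P[k]
        if len(Q)>5:
            c,wh,a=cv2.minAreaRect(np.ascontiguousarray(Q[:,:2],dtype=np.float32));print(n,lo,len(Q),np.round(c,4),np.round(wh,4),round(a,2), np.polyfit(Q[:,1],Q[:,0],1).round(3))
        else: print(n,lo,len(Q))
im=cv2.imread("pics/top0.png");X,Y,w,h=355,145,133,100
cv2.imwrite("pics/bin_top.png",cv2.resize(cv2.convertScaleAbs(im[Y:Y+h,X:X+w],alpha=1.4),(798,600),interpolation=cv2.INTER_CUBIC))
E
```

```text
T 0.05 812 [ 0.564  -0.2588] [0.2404 0.1132] 88.23 [0.016 0.557]
T 0.078 406 [ 0.5779 -0.2586] [0.2379 0.0904] 88.4 [-0.151  0.568]
T 0.002 2236 [ 0.5601 -0.2499] [0.1696 0.2993] 0.16 [-0.02   0.555]
S 0.05 713 [ 0.5661 -0.2588] [0.243  0.1213] 88.26 [0.06  0.578]
S 0.078 330 [ 0.5781 -0.2584] [0.2388 0.0873] 88.2 [-0.15  0.57]
S 0.002 377 [ 0.5662 -0.2534] [0.1547 0.2848] 3.25 [0.212 0.621]
```

View pics/bin_top.png

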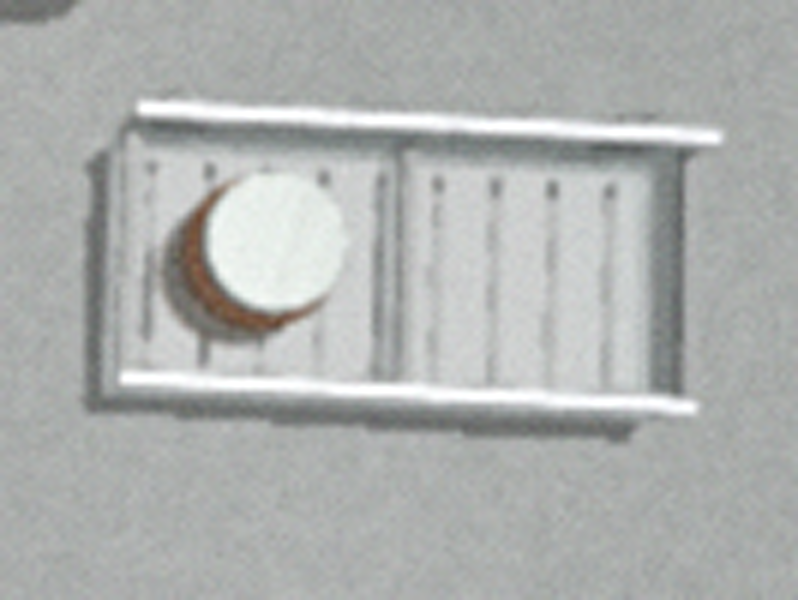

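The bin trim in this crop runs from (140,108) to (720,138) for the back and (120,380) to (695,408) for the front, with the divider near x≈395. The empty bay is on the right. That puts the bin at about (0.5645, -0.2587) with yaw -1.8°, and the bay at about (0.563, -0.317).

Plan:
1. Grip the carton along its fin, 105 mm up.
2. Turn it so the fin runs along the bin's y.

```bash
cat >> h.py <<'E'
def down(a):  # tool down, tool y at angle a (deg, world)
    y=np.array([np.cos(np.radians(a)),np.sin(np.radians(a)),0]);z=np.array([0,0,-1.])
    return R.from_matrix(np.stack([np.cross(y,z),y,z],1))
def plan(p,R0,wps):
    "wps: list of (xyz TCP, yaw of tool y); prints the call fields for each waypoint, split to <=0.19 m, 27 deg"
    p=np.array(p,float)
    for q,a in wps:
        q=np.array(q,float);R1=down(a);rv=(R0.inv()*R1).as_rotvec()
        n=int(max(np.ceil(np.linalg.norm(q-p)/.19),np.ceil(np.linalg.norm(rv)/.49),1))
        for i in range(n):
            Rn=R0*R.from_rotvec(rv/n);d=R0.inv().apply(q-p)/n
            # shift shares of the remaining path
            d=R0.inv().apply((q-p)/(n-i)) if n>1 else d
            print(np.round(d/.2,4),np.round(rv/n/.5,4));p=p+R0.apply(d);R0=Rn
def now():
    s=r.sense();print(round(s["time_s"],2),s["eef_pos"].round(4),s["gripper_width"].round(3),s["grip_force"].round(1),s["force"].round(1));return s["eef_pos"],R.from_rotvec(s["tool_rot"])
E
python3 - <<'E'
from h import *
p,R0=now();y=R0.as_matrix()[:,1];print(np.degrees(np.arctan2(y[1],y[0])))
plan([.172,.522,.405],R0,[([.463,.0115,.385],15),([.463,.0115,.272],15)])
E
```

```text
Traceback (most recent call last):
  File "h.py", line 31, in now
    s=r.sense();print(round(s["time_s"],2),s["eef_pos"].round(4),s["gripper_width"].round(3),s["grip_force"].round(1),s["force"].round(1));return s["eef_pos"],R.from_rotvec(s["tool_rot"])
                                                                 ^^^^^^^^^^^^^^^^^^^^^^^^
AttributeError: 'float' object has no attribute 'round'
```

```bash
sed -i 's/s\["gripper_width"\].round(3),s\["grip_force"\].round(1)/round(float(s["gripper_width"]),3),round(float(s["grip_force"]),1)/' h.py
python3 - <<'E'
from h import *
p,R0=now();y=R0.as_matrix()[:,1];print(np.degrees(np.arctan2(y[1],y[0])))
plan([.172,.522,.405],R0,[([.463,.0115,.385],15),([.463,.0115,.272],15)])
E
```

```text
0.1 [0.1723 0.5221 0.404 ] 1.001 0.0 [-0.2  0.2 -0.2]
71.73596570539432
[-0.5454 -0.4919  0.0256] [-8.000e-04  3.000e-04  4.951e-01]
[-0.6493 -0.3433  0.0254] [-8.000e-04  3.000e-04  4.951e-01]
[-0.7137 -0.1737  0.0252] [-8.000e-04  3.000e-04  4.951e-01]
[-0.7345  0.0064  0.0251] [-8.000e-04  3.000e-04  4.951e-01]
[ 0.    -0.     0.565] [-0.  0. -0.]
```

>>> {"api": "send_rows", "payload": {
  "deltas": [
    {"dx":-0.545,"dy":-0.492,"dz":0.026,"wz":0.495,"claw":1},
    {"dx":-0.545,"dy":-0.492,"dz":0.026,"wz":0.495,"claw":1},
    {"dx":-0.545,"dy":-0.492,"dz":0.026,"wz":0.495,"claw":1},
    {"dx":-0.545,"dy":-0.492,"dz":0.026,"wz":0.495,"claw":1}
  ]
}}

```text
validation failed for argument at $.de...
```

>>> {"api": "send_rows", "payload": {
  "deltas": [
    {"dx":-0.649,"dy":-0.343,"dz":0.025,"wz":0.495,"claw":1},
    {"dx":-0.649,"dy":-0.343,"dz":0.025,"wz":0.495,"claw":1},
    {"dx":-0.649,"dy":-0.343,"dz":0.025,"wz":0.495,"claw":1},
    {"dx":-0.649,"dy":-0.343,"dz":0.025,"wz":0.495,"claw":1}
  ]
}}

```text
validation failed for argument at $.de...
```

>>> {"api": "send_rows", "payload": {
  "deltas": [
    {"dx":-0.714,"dy":-0.174,"dz":0.025,"wz":0.495,"claw":1},
    {"dx":-0.714,"dy":-0.174,"dz":0.025,"wz":0.495,"claw":1},
    {"dx":-0.714,"dy":-0.174,"dz":0.025,"wz":0.495,"claw":1},
    {"dx":-0.714,"dy":-0.174,"dz":0.025,"wz":0.495,"claw":1}
  ]
}}

```text
validation failed for argument at $.de...
```

>>> {"api": "send_rows", "payload": {
  "deltas": [
    {"dx":-0.735,"dy":0.006,"dz":0.025,"wz":0.495,"claw":1},
    {"dx":-0.735,"dy":0.006,"dz":0.025,"wz":0.495,"claw":1},
    {"dx":-0.735,"dy":0.006,"dz":0.025,"wz":0.495,"claw":1},
    {"dx":-0.735,"dy":0.006,"dz":0.025,"wz":0.495,"claw":1},
    {"dx":-0.735,"dy":0.006,"dz":0.025,"wz":0.495,"claw":1},
    {"dx":-0.735,"dy":0.006,"dz":0.025,"wz":0.495,"claw":1}
  ]
}}

```text
validation failed for argument at $.de...
```

>>> {"api": "send_rows", "payload": {
  "deltas": [
    {"dx":-0.545,"dy":-0.492,"dz":0.026,"wx":0.0,"wy":0.0,"wz":0.495,"claw":1.0},
    {"dx":-0.545,"dy":-0.492,"dz":0.026,"wx":0.0,"wy":0.0,"wz":0.495,"claw":1.0},
    {"dx":-0.545,"dy":-0.492,"dz":0.026,"wx":0.0,"wy":0.0,"wz":0.495,"claw":1.0},
    {"dx":-0.545,"dy":-0.492,"dz":0.026,"wx":0.0,"wy":0.0,"wz":0.495,"claw":1.0}
  ]
}}

```text
time_s: 0.5
eef_pos: [0.2468, 0.3911, 0.399]
tool_rot: [0.885, 3.014, -0.004]
force: [-0.2, 0.5, -0.2]
gripper_width: 0.998
grip_force: 0.0
```

>>> {"api": "send_rows", "payload": {
  "deltas": [
    {"dx":-0.649,"dy":-0.343,"dz":0.025,"wx":0,"wy":0,"wz":0.495,"claw":1},
    {"dx":-0.649,"dy":-0.343,"dz":0.025,"wx":0,"wy":0,"wz":0.495,"claw":1},
    {"dx":-0.649,"dy":-0.343,"dz":0.025,"wx":0,"wy":0,"wz":0.495,"claw":1},
    {"dx":-0.649,"dy":-0.343,"dz":0.025,"wx":0,"wy":0,"wz":0.495,"claw":1}
  ]
}}

```text
time_s: 0.9
eef_pos: [0.32, 0.264, 0.3944]
tool_rot: [1.252, 2.88, -0.002]
force: [-0.9, 0.2, -0.1]
gripper_width: 0.999
grip_force: 0.0
```

>>> {"api": "send_rows", "payload": {
  "deltas": [
    {"dx":-0.714,"dy":-0.174,"dz":0.025,"wx":0,"wy":0,"wz":0.495,"claw":1},
    {"dx":-0.714,"dy":-0.174,"dz":0.025,"wx":0,"wy":0,"wz":0.495,"claw":1},
    {"dx":-0.714,"dy":-0.174,"dz":0.025,"wx":0,"wy":0,"wz":0.495,"claw":1},
    {"dx":-0.714,"dy":-0.174,"dz":0.025,"wx":0,"wy":0,"wz":0.495,"claw":1}
  ]
}}

```text
time_s: 1.3
eef_pos: [0.3931, 0.1366, 0.3895]
tool_rot: [1.597, 2.704, -0.001]
force: [0.3, -0.2, 0.0]
gripper_width: 1.005
grip_force: 0.0
```

>>> {"api": "send_rows", "payload": {
  "deltas": [
    {"dx":-0.735,"dy":0.006,"dz":0.025,"wx":0,"wy":0,"wz":0.495,"claw":1},
    {"dx":-0.735,"dy":0.006,"dz":0.025,"wx":0,"wy":0,"wz":0.495,"claw":1},
    {"dx":-0.735,"dy":0.006,"dz":0.025,"wx":0,"wy":0,"wz":0.495,"claw":1},
    {"dx":-0.735,"dy":0.006,"dz":0.025,"wx":0,"wy":0,"wz":0.495,"claw":1},
    {"dx":-0.735,"dy":0.006,"dz":0.025,"wx":0,"wy":0,"wz":0.495,"claw":1},
    {"dx":-0.735,"dy":0.006,"dz":0.025,"wx":0,"wy":0,"wz":0.495,"claw":1}
  ]
}}

```text
time_s: 1.9
eef_pos: [0.4628, 0.0135, 0.3843]
tool_rot: [-1.909, -2.493, -0.0]
force: [-0.6, 0.2, 0.0]
gripper_width: 0.999
grip_force: 0.0
```

```bash
python3 - <<'E'
from h import *
p,R0=now();y=R0.as_matrix()[:,1];print(np.degrees(np.arctan2(y[1],y[0])))
plan(p,R0,[([.463,.0115,.271],15)])
s=r.sense();pp,d=r.read_camera("wrist");cv2.imwrite("pics/w0.png",pp)
E
```

```text
1.9 [0.4628 0.0135 0.3843] 0.999 0.0 [-0.6  0.2  0. ]
15.11092280975007
[-0.0108 -0.0011  0.5664] [-0.0017 -0.0026  0.0039]
```

>>> {"api": "send_rows", "payload": {
  "deltas": [
    {"dx":0,"dy":0,"dz":0.2,"wx":0,"wy":0,"wz":0,"claw":1},
    {"dx":0,"dy":0,"dz":0.4,"wx":0,"wy":0,"wz":0,"claw":1},
    {"dx":0,"dy":0,"dz":0.567,"wx":0,"wy":0,"wz":0,"claw":1},
    {"dx":0,"dy":0,"dz":0.567,"wx":0,"wy":0,"wz":0,"claw":1},
    {"dx":0,"dy":0,"dz":0.567,"wx":0,"wy":0,"wz":0,"claw":1},
    {"dx":0,"dy":0,"dz":0.567,"wx":0,"wy":0,"wz":0,"claw":1}
  ]
}}

```text
time_s: 2.55
eef_pos: [0.464, 0.0122, 0.2731]
tool_rot: [1.909, 2.491, 0.002]
force: [-0.7, -0.5, -0.1]
gripper_width: 1.0
grip_force: 0.0
```

>>> {"api": "send_rows", "payload": {
  "deltas": [
    {"dx":0,"dy":0,"dz":0,"wx":0,"wy":0,"wz":0,"claw":-1},
    {"dx":0,"dy":0,"dz":0,"wx":0,"wy":0,"wz":0,"claw":-1},
    {"dx":0,"dy":0,"dz":0,"wx":0,"wy":0,"wz":0,"claw":-1},
    {"dx":0,"dy":0,"dz":0,"wx":0,"wy":0,"wz":0,"claw":-1},
    {"dx":0,"dy":0,"dz":0,"wx":0,"wy":0,"wz":0,"claw":-1},
    {"dx":0,"dy":0,"dz":0,"wx":0,"wy":0,"wz":0,"claw":-1},
    {"dx":0,"dy":0,"dz":0,"wx":0,"wy":0,"wz":0,"claw":-1},
    {"dx":0,"dy":0,"dz":0,"wx":0,"wy":0,"wz":0,"claw":-1}
  ]
}}

```text
time_s: 3.35
eef_pos: [0.4633, 0.0116, 0.2713]
tool_rot: [1.912, 2.492, -0.0]
force: [-0.5, -0.6, 2.7]
gripper_width: 0.61
grip_force: 30.0
```

```bash
python3 - <<'E'
from h import *
p,R0=now()
plan([.463,.0115,.271],down(15),[([.463,.0115,.4],15),([.5627,-.3167,.4],88.2),([.5627,-.3167,.276],88.2)])
E
```

```text
3.35 [0.4633 0.0116 0.2713] 0.61 30.0 [-0.5 -0.6  2.7]
[ 0.     0.    -0.645] [0. 0. 0.]
[-0.5714  0.0189  0.    ] [ 0.      0.     -0.8517]
[-0.5282 -0.2188  0.    ] [ 0.      0.     -0.8517]
[-0.3906 -0.4174  0.    ] [ 0.      0.     -0.8517]
[0.   0.   0.62] [ 0.  0. -0.]
```

>>> {"api": "send_rows", "payload": {
  "deltas": [
    {"dx":0,"dy":0,"dz":-0.1,"wx":0,"wy":0,"wz":0,"claw":-1},
    {"dx":0,"dy":0,"dz":-0.25,"wx":0,"wy":0,"wz":0,"claw":-1},
    {"dx":0,"dy":0,"dz":-0.45,"wx":0,"wy":0,"wz":0,"claw":-1},
    {"dx":0,"dy":0,"dz":-0.645,"wx":0,"wy":0,"wz":0,"claw":-1},
    {"dx":0,"dy":0,"dz":-0.645,"wx":0,"wy":0,"wz":0,"claw":-1},
    {"dx":0,"dy":0,"dz":-0.645,"wx":0,"wy":0,"wz":0,"claw":-1}
  ]
}}

```text
time_s: 3.95
eef_pos: [0.463, 0.0118, 0.3998]
tool_rot: [1.912, 2.493, 0.0]
force: [-0.5, 0.4, -3.0]
gripper_width: 0.613
grip_force: 30.0
```

>>> {"api": "send_rows", "payload": {
  "deltas": [
    {"dx":-0.19,"dy":0.006,"dz":0,"wx":0,"wy":0,"wz":-0.284,"claw":-1},
    {"dx":-0.38,"dy":0.0126,"dz":0,"wx":0,"wy":0,"wz":-0.568,"claw":-1},
    {"dx":-0.571,"dy":0.019,"dz":0,"wx":0,"wy":0,"wz":-0.852,"claw":-1},
    {"dx":-0.571,"dy":0.019,"dz":0,"wx":0,"wy":0,"wz":-0.852,"claw":-1}
  ]
}}

```text
time_s: 4.35
eef_pos: [0.4972, -0.1013, 0.3972]
tool_rot: [-1.34, -2.838, 0.003]
force: [0.6, 0.4, -3.4]
gripper_width: 0.609
grip_force: 30.0
```

>>> {"api": "send_rows", "payload": {
  "deltas": [
    {"dx":-0.176,"dy":-0.073,"dz":0,"wx":0,"wy":0,"wz":-0.284,"claw":-1},
    {"dx":-0.352,"dy":-0.146,"dz":0,"wx":0,"wy":0,"wz":-0.568,"claw":-1},
    {"dx":-0.528,"dy":-0.219,"dz":0,"wx":0,"wy":0,"wz":-0.852,"claw":-1},
    {"dx":-0.528,"dy":-0.219,"dz":0,"wx":0,"wy":0,"wz":-0.852,"claw":-1}
  ]
}}

```text
time_s: 4.75
eef_pos: [0.5302, -0.2105, 0.397]
tool_rot: [-0.712, -3.057, 0.001]
force: [-0.4, 0.6, -3.8]
gripper_width: 0.612
grip_force: 30.0
```

>>> {"api": "send_rows", "payload": {
  "deltas": [
    {"dx":-0.13,"dy":-0.139,"dz":0,"wx":0,"wy":0,"wz":-0.284,"claw":-1},
    {"dx":-0.26,"dy":-0.278,"dz":0,"wx":0,"wy":0,"wz":-0.568,"claw":-1},
    {"dx":-0.391,"dy":-0.417,"dz":0,"wx":0,"wy":0,"wz":-0.852,"claw":-1},
    {"dx":-0.391,"dy":-0.417,"dz":0,"wx":0,"wy":0,"wz":-0.852,"claw":-1},
    {"dx":-0.391,"dy":-0.417,"dz":0,"wx":0,"wy":0,"wz":-0.852,"claw":-1},
    {"dx":-0.391,"dy":-0.417,"dz":0,"wx":0,"wy":0,"wz":-0.852,"claw":-1}
  ]
}}

```text
time_s: 5.35
eef_pos: [0.5629, -0.3149, 0.3984]
tool_rot: [-0.051, -3.138, -0.005]
force: [0.6, -0.7, -3.5]
gripper_width: 0.612
grip_force: 30.0
```

```bash
python3 - <<'E'
from h import *
p,R0=now();y=R0.as_matrix()[:,1];print(np.degrees(np.arctan2(y[1],y[0])))
plan(p,R0,[([.5627,-.3167,.276],88.2)])
a,_=r.read_camera("top");b,_=r.read_camera("scene")
f=lambda im,x,y,w,h:cv2.resize(cv2.convertScaleAbs(im[y:y+h,x:x+w],alpha=1.4),(400,400),interpolation=cv2.INTER_CUBIC)
cv2.imwrite("pics/over.png",np.hstack([f(a,370,130,120,120),f(b,180,80,120,120)]))
E
```

```text
5.35 [ 0.5629 -0.3149  0.3984] 0.612 30.0 [ 0.6 -0.7 -3.5]
88.15339733615926
[-0.0012 -0.0109  0.6121] [ 0.0058 -0.0056 -0.0016]
```

View pics/over.png

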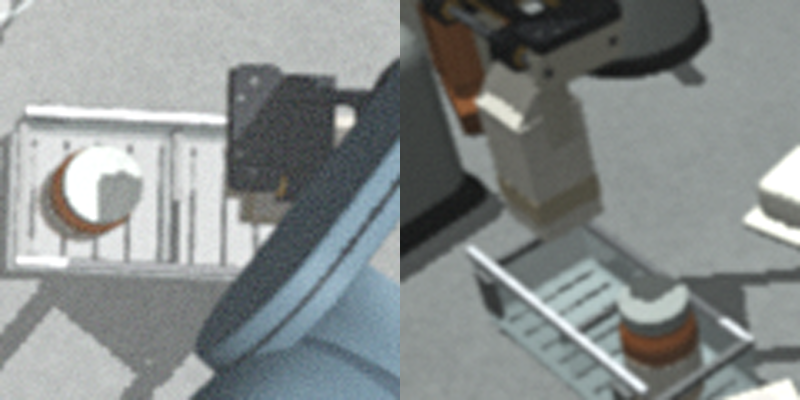

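The carton hangs upright over the empty bay, clear of the jar and the walls. I lower it now.

>>> {"api": "send_rows", "payload": {
  "deltas": [
    {"dx":0,"dy":0,"dz":0.15,"wx":0,"wy":0,"wz":0,"claw":-1},
    {"dx":0,"dy":0,"dz":0.3,"wx":0,"wy":0,"wz":0,"claw":-1},
    {"dx":0,"dy":0,"dz":0.45,"wx":0,"wy":0,"wz":0,"claw":-1},
    {"dx":0,"dy":0,"dz":0.56,"wx":0,"wy":0,"wz":0,"claw":-1},
    {"dx":0,"dy":0,"dz":0.6,"wx":0,"wy":0,"wz":0,"claw":-1},
    {"dx":0,"dy":0,"dz":0.62,"wx":0,"wy":0,"wz":0,"claw":-1},
    {"dx":0,"dy":0,"dz":0.62,"wx":0,"wy":0,"wz":0,"claw":-1},
    {"dx":0,"dy":0,"dz":0.62,"wx":0,"wy":0,"wz":0,"claw":-1}
  ]
}}

```text
time_s: 6.25
eef_pos: [0.5636, -0.3165, 0.2778]
tool_rot: [0.048, 3.139, -0.003]
force: [0.1, -1.1, -4.0]
gripper_width: 0.612
grip_force: 30.0
```

>>> {"api": "send_rows", "payload": {
  "deltas": [
    {"dx":0,"dy":0,"dz":0.003,"wx":0,"wy":0,"wz":0,"claw":-1},
    {"dx":0,"dy":0,"dz":0.005,"wx":0,"wy":0,"wz":0,"claw":-1},
    {"dx":0,"dy":0,"dz":0.005,"wx":0,"wy":0,"wz":0,"claw":-1},
    {"dx":0,"dy":0,"dz":0.005,"wx":0,"wy":0,"wz":0,"claw":-1}
  ]
}}

```text
time_s: 6.65
eef_pos: [0.5632, -0.3164, 0.2755]
tool_rot: [0.049, 3.141, -0.001]
force: [-0.6, -0.0, -2.3]
gripper_width: 0.611
grip_force: 30.0
```

>>> {"api": "send_rows", "payload": {
  "deltas": [
    {"dx":0,"dy":0,"dz":0.005,"wx":0,"wy":0,"wz":0,"claw":-1},
    {"dx":0,"dy":0,"dz":0.005,"wx":0,"wy":0,"wz":0,"claw":-1},
    {"dx":0,"dy":0,"dz":0.005,"wx":0,"wy":0,"wz":0,"claw":-1}
  ]
}}

```text
time_s: 6.95
eef_pos: [0.5631, -0.3164, 0.2755]
tool_rot: [0.048, 3.14, -0.001]
force: [-2.7, 1.4, 5.8]
gripper_width: 0.614
grip_force: 30.0
```

>>> {"api": "send_rows", "payload": {
  "deltas": [
    {"dx":0,"dy":0,"dz":0,"wx":0,"wy":0,"wz":0,"claw":0.6},
    {"dx":0,"dy":0,"dz":0,"wx":0,"wy":0,"wz":0,"claw":0.8},
    {"dx":0,"dy":0,"dz":0,"wx":0,"wy":0,"wz":0,"claw":0.8},
    {"dx":0,"dy":0,"dz":0,"wx":0,"wy":0,"wz":0,"claw":0.8},
    {"dx":0,"dy":0,"dz":-0.1,"wx":0,"wy":0,"wz":0,"claw":0.8},
    {"dx":0,"dy":0,"dz":-0.3,"wx":0,"wy":0,"wz":0,"claw":1},
    {"dx":0,"dy":0,"dz":-0.5,"wx":0,"wy":0,"wz":0,"claw":1},
    {"dx":0,"dy":0,"dz":-0.65,"wx":0,"wy":0,"wz":0,"claw":1},
    {"dx":0,"dy":0,"dz":-0.65,"wx":0,"wy":0,"wz":0,"claw":1}
  ]
}}

```text
time_s: 7.85
eef_pos: [0.5639, -0.3169, 0.4099]
tool_rot: [0.048, 3.133, -0.01]
force: [-0.4, -0.7, 0.1]
gripper_width: 0.999
grip_force: 0.0
```

```bash
python3 - <<'E'
from h import *
p,R0=now()
plan(p,R0,[([.4993,.3195,.385],-28)])
for n in("top","scene"):
    P=cloud(n,np.load(n+"0.npy")).reshape(-1,3);k=(np.hypot(P[:,0]-.555,P[:,1]-.277)<.12)&(P[:,2]>.055)&(P[:,2]<.072);Q=P[k]
    c,wh,a=cv2.minAreaRect(np.ascontiguousarray(Q[:,:2],dtype=np.float32));print(n,len(Q),np.round(c,4),np.round(wh,4),a)
E
```

```text
7.85 [ 0.5639 -0.3169  0.4099] 0.999 0.0 [-0.4 -0.7  0.1]
[0.0843 0.6342 0.0204] [0.0017 0.0045 0.8115]
[0.3277 0.5495 0.0203] [0.0017 0.0045 0.8115]
[0.518  0.3755 0.0209] [0.0017 0.0045 0.8115]
[0.6241 0.1406 0.022 ] [0.0017 0.0045 0.8115]
[ 0.6289 -0.1171  0.0234] [0.0017 0.0045 0.8115]
top 583 [0.5557 0.2829] [0.1432 0.1454] 61.680667877197266
scene 1017 [0.553  0.2818] [0.1441 0.1463] 61.75047302246094
```

>>> {"api": "send_rows", "payload": {
  "deltas": [
    {"dx":0.028,"dy":0.211,"dz":0.007,"wx":0,"wy":0,"wz":0.27,"claw":1},
    {"dx":0.056,"dy":0.423,"dz":0.014,"wx":0,"wy":0,"wz":0.54,"claw":1},
    {"dx":0.084,"dy":0.634,"dz":0.02,"wx":0.002,"wy":0.004,"wz":0.812,"claw":1}
  ]
}}

```text
time_s: 8.15
eef_pos: [0.5497, -0.188, 0.3988]
tool_rot: [-0.69, -3.061, 0.0]
force: [0.8, -0.4, -0.4]
gripper_width: 0.997
grip_force: 0.0
```

>>> {"api": "send_rows", "payload": {
  "deltas": [
    {"dx":0.109,"dy":0.183,"dz":0.007,"wx":0,"wy":0,"wz":0.27,"claw":1},
    {"dx":0.218,"dy":0.366,"dz":0.014,"wx":0,"wy":0,"wz":0.54,"claw":1},
    {"dx":0.328,"dy":0.549,"dz":0.02,"wx":0.002,"wy":0.004,"wz":0.812,"claw":1}
  ]
}}

```text
time_s: 8.45
eef_pos: [0.5366, -0.0602, 0.395]
tool_rot: [-1.291, -2.858, 0.003]
force: [0.3, 0.3, -0.2]
gripper_width: 1.004
grip_force: 0.0
```

>>> {"api": "send_rows", "payload": {
  "deltas": [
    {"dx":0.173,"dy":0.125,"dz":0.007,"wx":0,"wy":0,"wz":0.27,"claw":1},
    {"dx":0.345,"dy":0.25,"dz":0.014,"wx":0,"wy":0,"wz":0.54,"claw":1},
    {"dx":0.518,"dy":0.376,"dz":0.021,"wx":0.002,"wy":0.004,"wz":0.812,"claw":1}
  ]
}}

```text
time_s: 8.75
eef_pos: [0.5238, 0.0672, 0.391]
tool_rot: [-1.84, -2.538, 0.005]
force: [1.1, 0.6, -0.5]
gripper_width: 0.999
grip_force: 0.0
```

>>> {"api": "send_rows", "payload": {
  "deltas": [
    {"dx":0.208,"dy":0.047,"dz":0.007,"wx":0,"wy":0,"wz":0.27,"claw":1},
    {"dx":0.416,"dy":0.094,"dz":0.014,"wx":0,"wy":0,"wz":0.54,"claw":1},
    {"dx":0.624,"dy":0.141,"dz":0.022,"wx":0.002,"wy":0.004,"wz":0.812,"claw":1}
  ]
}}

```text
time_s: 9.05
eef_pos: [0.511, 0.1946, 0.3868]
tool_rot: [-2.313, -2.115, 0.007]
force: [0.2, 0.6, 0.1]
gripper_width: 1.002
grip_force: 0.0
```

>>> {"api": "send_rows", "payload": {
  "deltas": [
    {"dx":0.21,"dy":-0.039,"dz":0.007,"wx":0,"wy":0,"wz":0.27,"claw":1},
    {"dx":0.42,"dy":-0.078,"dz":0.014,"wx":0,"wy":0,"wz":0.54,"claw":1},
    {"dx":0.629,"dy":-0.117,"dz":0.023,"wx":0.002,"wy":0.004,"wz":0.812,"claw":1},
    {"dx":0.629,"dy":-0.117,"dz":0.023,"wx":0.002,"wy":0.004,"wz":0.812,"claw":1},
    {"dx":0.629,"dy":-0.117,"dz":0.023,"wx":0.002,"wy":0.004,"wz":0.812,"claw":1},
    {"dx":0.629,"dy":-0.117,"dz":0.023,"wx":0.002,"wy":0.004,"wz":0.812,"claw":1},
    {"dx":0.629,"dy":-0.117,"dz":0.023,"wx":0.002,"wy":0.004,"wz":0.812,"claw":1}
  ]
}}

```text
time_s: 9.75
eef_pos: [0.4992, 0.3188, 0.3835]
tool_rot: [-2.688, -1.611, 0.007]
force: [-1.0, -0.4, -0.8]
gripper_width: 0.999
grip_force: 0.0
```

```bash
cat >> h.py <<'E'
def wcloud(d,p,R0):
    m=r.camera_model("wrist");K=m["camera_matrix"];T=m["tool_from_camera"];v,u=np.mgrid[0:400,0:640]
    a,b=u-K[0,2],v-K[1,2];rr=np.hypot(a,b)+1e-9;t=np.tan(np.minimum(rr/K[0,0],1.5))*d
    c=np.stack([a/rr*t,b/rr*t,d],-1);c=c@T[:3,:3].T+T[:3,3]
    return c@R0.as_matrix().T+p
E
python3 - <<'E'
from h import *
p,R0=now();y=R0.as_matrix()[:,1];print(np.degrees(np.arctan2(y[1],y[0])))
im,d=r.read_camera("wrist");cv2.imwrite("pics/w1.png",im);C=wcloud(d,p,R0)
a,t=r.read_camera("top");cv2.imwrite("pics/top1.png",a);np.save("top1.npy",t)
b,t=r.read_camera("scene");cv2.imwrite("pics/scene1.png",b);np.save("scene1.npy",t)
P=C[d>0];print(p)
for lo,hi in((.078,.09),(.09,.1),(.1,.12),(.12,.131),(.131,.16)):
    k=(np.hypot(P[:,0]-.4993,P[:,1]-.3195)<.05)&(P[:,2]>lo)&(P[:,2]<hi);Q=P[k]
    if len(Q)>5:
        c,wh,an=cv2.minAreaRect(np.ascontiguousarray(Q[:,:2],dtype=np.float32));print(lo,len(Q),np.round(c,4),np.round(wh,4),round(an,1),Q[:,2].max().round(4))
# carton in bin
for n in("top","scene"):
    P=cloud(n,np.load(n+"1.npy")).reshape(-1,3)
    for lo,hi in((.1,.135),(.145,.17)):
        k=(np.hypot(P[:,0]-.563,P[:,1]+.317)<.05)&(P[:,2]>lo)&(P[:,2]<hi);Q=P[k]
        if len(Q)>5:
            c,wh,an=cv2.minAreaRect(np.ascontiguousarray(Q[:,:2],dtype=np.float32));print(n,lo,len(Q),np.round(c,4),np.round(wh,4),round(an,1),Q[:,2].max().round(4))
        else:print(n,len(Q))
E
```

```text
9.75 [0.4992 0.3188 0.3835] 0.999 0.0 [-1.  -0.4 -0.8]
-28.123850721050257
[0.4992484  0.31884463 0.38346813]
0.078 154 [0.4995 0.3192] [0.0634 0.0192] 61.7 0.09
0.09 1065 [0.4994 0.3184] [0.0634 0.02  ] 62.2 0.0999
0.1 1084 [0.4999 0.3183] [0.0444 0.0367] 61.4 0.12
0.12 947 [0.5    0.3182] [0.0446 0.0484] 60.8 0.131
0.131 24 [0.4993 0.3177] [0.0383 0.0454] 60.7 0.1321
top 0.1 506 [ 0.5649 -0.3137] [0.0582 0.058 ] 89.5 0.135
top 0.145 63 [ 0.5646 -0.3147] [0.0567 0.004 ] 87.7 0.1615
scene 0.1 364 [ 0.5632 -0.3146] [0.0603 0.059 ] 88.6 0.135
scene 0.145 57 [ 0.5634 -0.3139] [0.0559 0.0049] 86.7 0.1592
```

View pics/w1.png

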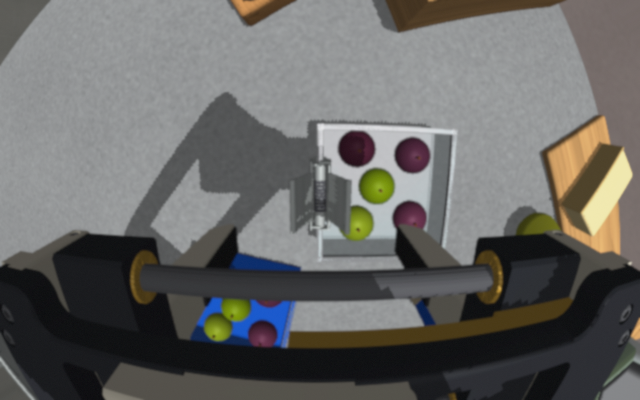

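The wrist view shows the clip at (320,195), centred on the tool line and squarely on the tub's left wall. Depth puts it at (0.4996, 0.3186) with its top at 0.133. The carton stands upright in the bay, fin centre about (0.564, -0.3145). Now I descend onto the plates.

```bash
python3 - <<'E'
from h import *
p,R0=now();plan(p,R0,[([.4996,.3186,.291],-28.3)])
E
```

```text
9.9 [0.4993 0.3191 0.3838] 1.0 0.0 [-0.2  0.7  0.6]
[-0.0017  0.0068  0.4639] [-0.0183 -0.0018  0.0052]
```

>>> {"api": "send_rows", "payload": {
  "deltas": [
    {"dx":0,"dy":0.003,"dz":0.15,"wx":-0.009,"wy":-0.001,"wz":0.005,"claw":1},
    {"dx":-0.001,"dy":0.006,"dz":0.3,"wx":-0.018,"wy":-0.002,"wz":0.005,"claw":1},
    {"dx":-0.002,"dy":0.006,"dz":0.4,"wx":-0.018,"wy":-0.002,"wz":0.005,"claw":1},
    {"dx":-0.002,"dy":0.006,"dz":0.464,"wx":-0.018,"wy":-0.002,"wz":0.005,"claw":1},
    {"dx":-0.002,"dy":0.006,"dz":0.464,"wx":-0.018,"wy":-0.002,"wz":0.005,"claw":1},
    {"dx":-0.002,"dy":0.006,"dz":0.464,"wx":-0.018,"wy":-0.002,"wz":0.005,"claw":1},
    {"dx":-0.002,"dy":0.006,"dz":0.464,"wx":-0.018,"wy":-0.002,"wz":0.005,"claw":1},
    {"dx":-0.002,"dy":0.006,"dz":0.464,"wx":-0.018,"wy":-0.002,"wz":0.005,"claw":1}
  ]
}}

```text
time_s: 10.7
eef_pos: [0.4994, 0.3199, 0.2922]
tool_rot: [2.696, 1.613, 0.003]
force: [-0.5, -1.1, 0.3]
gripper_width: 0.997
grip_force: 0.0
```

```bash
python3 - <<'E'
from h import *
p,R0=now();plan(p,R0,[([.4996,.3186,.291],-28.3)])
im,d=r.read_camera("scene");cv2.imwrite("pics/s2.png",cv2.resize(cv2.convertScaleAbs(im[215:305,370:490],alpha=1.4),(800,600),interpolation=cv2.INTER_CUBIC))
E
```

```text
10.7 [0.4994 0.3199 0.2922] 0.997 0.0 [-0.5 -1.1  0.3]
[-0.0054  0.0038  0.0059] [ 0.0025 -0.0034  0.0029]
```

View pics/s2.png

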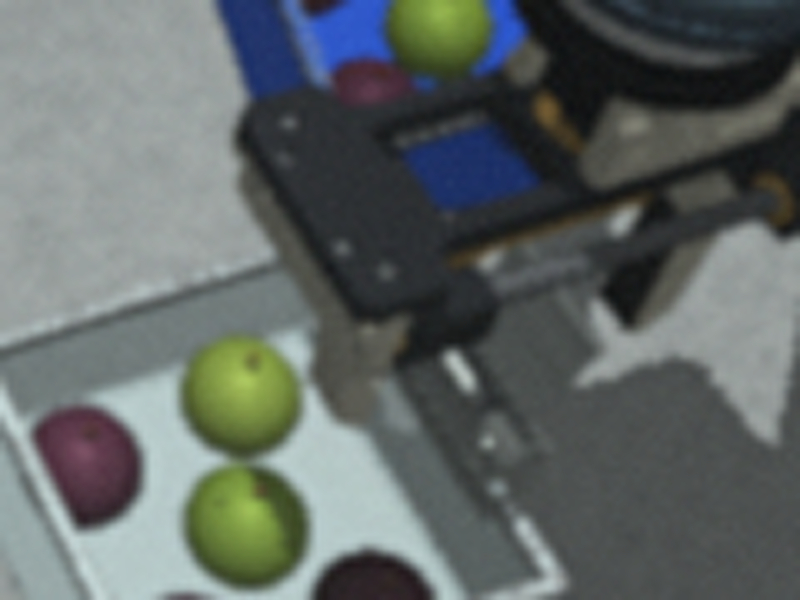

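The fingers straddle the clip, the inner one over the tub and the outer one outside its wall. I squeeze.

>>> {"api": "send_rows", "payload": {
  "deltas": [
    {"dx":-0.003,"dy":0.003,"dz":0.003,"wx":0,"wy":0,"wz":0,"claw":0},
    {"dx":-0.003,"dy":0.003,"dz":0.003,"wx":0,"wy":0,"wz":0,"claw":-1},
    {"dx":-0.003,"dy":0.003,"dz":0.003,"wx":0,"wy":0,"wz":0,"claw":-1},
    {"dx":-0.003,"dy":0.003,"dz":0.003,"wx":0,"wy":0,"wz":0,"claw":-1},
    {"dx":-0.003,"dy":0.003,"dz":0.003,"wx":0,"wy":0,"wz":0,"claw":-1},
    {"dx":-0.003,"dy":0.003,"dz":0.003,"wx":0,"wy":0,"wz":0,"claw":-1},
    {"dx":-0.003,"dy":0.003,"dz":0.003,"wx":0,"wy":0,"wz":0,"claw":-1},
    {"dx":-0.003,"dy":0.003,"dz":0.003,"wx":0,"wy":0,"wz":0,"claw":-1},
    {"dx":-0.003,"dy":0.003,"dz":0.003,"wx":0,"wy":0,"wz":0,"claw":-1},
    {"dx":-0.003,"dy":0.003,"dz":0.003,"wx":0,"wy":0,"wz":0,"claw":-1},
    {"dx":-0.003,"dy":0.003,"dz":0.003,"wx":0,"wy":0,"wz":0,"claw":-1},
    {"dx":-0.003,"dy":0.003,"dz":0.003,"wx":0,"wy":0,"wz":0,"claw":-1}
  ]
}}

```text
time_s: 11.95
eef_pos: [0.4992, 0.3189, 0.2902]
tool_rot: [-2.696, -1.613, 0.001]
force: [0.8, -0.1, -0.6]
gripper_width: 0.18
grip_force: 30.0
```

>>> {"api": "send_rows", "payload": {
  "deltas": [
    {"dx":0,"dy":0,"dz":-0.03,"wx":0,"wy":0,"wz":0,"claw":-1},
    {"dx":0,"dy":0,"dz":-0.08,"wx":0,"wy":0,"wz":0,"claw":-1},
    {"dx":0,"dy":0,"dz":-0.2,"wx":0,"wy":0,"wz":0,"claw":-1},
    {"dx":0,"dy":0,"dz":-0.4,"wx":0,"wy":0,"wz":0,"claw":-1},
    {"dx":0,"dy":0,"dz":-0.6,"wx":0,"wy":0,"wz":0,"claw":-1},
    {"dx":0,"dy":0,"dz":-0.75,"wx":0,"wy":0,"wz":0,"claw":-1},
    {"dx":0,"dy":0,"dz":-0.75,"wx":0,"wy":0,"wz":0,"claw":-1},
    {"dx":0,"dy":0,"dz":-0.75,"wx":0,"wy":0,"wz":0,"claw":-1}
  ]
}}

```text
time_s: 12.75
eef_pos: [0.4992, 0.3189, 0.4415]
tool_rot: [2.696, 1.613, 0.003]
force: [0.2, -0.8, -1.5]
gripper_width: 0.178
grip_force: 30.0
```

```bash
python3 - <<'E'
from h import *
p,R0=now();y=R0.as_matrix()[:,1];print(np.degrees(np.arctan2(y[1],y[0])))
im,d=r.read_camera("wrist");cv2.imwrite("pics/w3.png",im);C=wcloud(d,p,R0)
b,t=r.read_camera("scene");cv2.imwrite("pics/s3.png",b)
np.save("s3.npy",t);S=cloud("scene",t).reshape(-1,3)
T=(S-p)@R0.as_matrix()  # tool coords
k=(abs(T[:,0])<.045)&(abs(T[:,1])<.025)&(T[:,2]>.19)&(T[:,2]<.26);Q=T[k];print("scene below tips",len(Q),Q.min(0).round(4),Q.max(0).round(4),np.percentile(Q[:,0],[2,98]).round(4),np.percentile(Q[:,1],[2,98]).round(4))
u,v=proj("scene",p+R0.apply([0,0,.2]));print(u,v)
T=(C[d>0]-p)@R0.as_matrix();k=(abs(T[:,0])<.045)&(abs(T[:,1])<.03)&(T[:,2]>.15)&(T[:,2]<.26);Q=T[k];print(len(Q),np.percentile(Q,[1,99],axis=0).round(4) if len(Q) else '')
u,v=int(u),int(v)
A=cv2.resize(cv2.convertScaleAbs(b[v-60:v+60,u-40:u+40],alpha=1.5),(400,600),interpolation=cv2.INTER_CUBIC)
B=cv2.resize(cv2.convertScaleAbs(im[120:340,240:390],alpha=1.5),(400,600),interpolation=cv2.INTER_CUBIC)
cv2.imwrite("pics/held.png",np.hstack([A,B]))
E
```

```text
12.75 [0.4992 0.3189 0.4415] 0.178 30.0 [ 0.2 -0.8 -1.5]
-28.218889231830595
scene below tips 667 [-0.0331 -0.0157  0.1901] [0.0314 0.0153 0.239 ] [-0.0305  0.0307] [-0.0127  0.0139]
460.08671702092613 228.44890289108275
4766 [[-0.0276 -0.0203  0.1513]
 [ 0.0313  0.0203  0.2348]]
```

View pics/held.png

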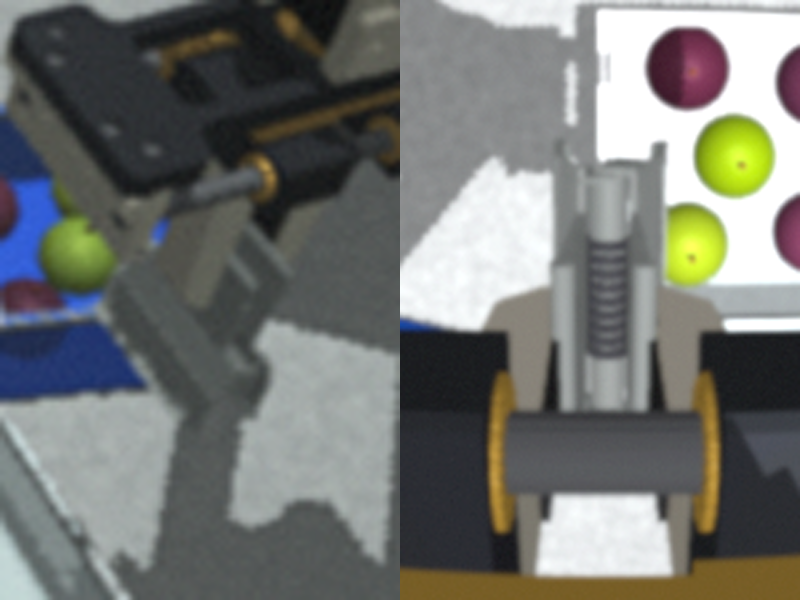

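The clip is held squeezed and level, jaws open downward, centred on the tool axis. Next I find the lip height in tool coordinates.

```bash
python3 - <<'E'
from h import *
p,R0=now()
S=cloud("scene",np.load("s3.npy")).reshape(-1,3);T=(S-p)@R0.as_matrix()
k=(abs(T[:,0])<.036)&(abs(T[:,1])<.025)&(T[:,2]>.17)&(T[:,2]<.28);Q=T[k]
for a in np.arange(-.035,.035,.01):
    q=Q[(Q[:,0]>a)&(Q[:,0]<=a+.01)];print(round(a,3),len(q),np.sort(q[:,2])[-6:].round(4))
for z in np.arange(.17,.26,.005):
    q=Q[(Q[:,2]>z)&(Q[:,2]<=z+.005)]
    if len(q):print(round(z,3),len(q),"x",q[:,0].min().round(4),q[:,0].max().round(4),"y",q[:,1].min().round(4),q[:,1].max().round(4))
E
```

```text
12.85 [0.4989 0.3188 0.4391] 0.175 30.0 [ 0.3  0.1 -0.5]
-0.035 46 [0.2319 0.2334 0.2334 0.2341 0.2346 0.2367]
-0.025 80 [0.2325 0.2326 0.234  0.2344 0.2349 0.2356]
-0.015 78 [0.2336 0.2345 0.2347 0.2348 0.2349 0.2358]
-0.005 103 [0.2327 0.2328 0.233  0.2339 0.2347 0.2356]
0.005 171 [0.2327 0.2329 0.2337 0.2344 0.2351 0.2357]
0.015 209 [0.2336 0.2339 0.2339 0.2341 0.2348 0.2366]
0.025 130 [0.2331 0.2339 0.234  0.2341 0.2351 0.2359]
0.035 0 []
0.17 68 x -0.0075 0.0214 y -0.0098 0.022
0.175 37 x 0.001 0.0222 y -0.0097 0.0213
0.18 28 x 0.0083 0.0222 y -0.0088 0.0142
0.185 27 x -0.022 0.0224 y -0.0086 0.0086
0.19 28 x 0.0065 0.0221 y -0.0082 0.0071
0.195 58 x -0.0249 0.0312 y -0.007 0.008
0.2 115 x -0.0314 0.0319 y -0.0071 0.0099
0.205 108 x -0.0306 0.0319 y -0.0109 0.0136
0.21 71 x -0.0312 0.0319 y -0.0119 0.0133
0.215 68 x -0.0315 0.0316 y -0.013 0.0145
0.22 61 x -0.0308 0.0322 y -0.0127 0.0145
0.225 61 x -0.0294 0.0324 y -0.0128 0.0144
0.23 78 x -0.0321 0.0323 y -0.0138 0.0161
0.235 9 x -0.0312 0.0313 y -0.0149 0.0149
```

```bash
python3 - <<'E'
from h import *
p,R0=now();plan(p,R0,[([.5634,-.3158,.44],-1.9)])
E
```

```text
12.85 [0.4989 0.3188 0.4391] 0.175 30.0 [ 0.3  0.1 -0.5]
[-0.6608  0.4461 -0.0007] [-0.0011  0.0007 -0.2297]
[-7.076e-01  3.674e-01 -7.000e-04] [-0.0011  0.0007 -0.2297]
[-0.745   0.2839 -0.0008] [-0.0011  0.0007 -0.2297]
[-0.7726  0.1967 -0.0009] [-0.0011  0.0007 -0.2297]
```

>>> {"api": "send_rows", "payload": {
  "deltas": [
    {"dx":-0.165,"dy":0.112,"dz":0,"wx":0,"wy":0,"wz":-0.057,"claw":-1},
    {"dx":-0.33,"dy":0.223,"dz":0,"wx":0,"wy":0,"wz":-0.115,"claw":-1},
    {"dx":-0.495,"dy":0.334,"dz":0,"wx":0,"wy":0,"wz":-0.172,"claw":-1},
    {"dx":-0.661,"dy":0.446,"dz":0,"wx":0,"wy":0,"wz":-0.23,"claw":-1}
  ]
}}

```text
time_s: 13.25
eef_pos: [0.515, 0.159, 0.4384]
tool_rot: [-2.596, -1.767, 0.005]
force: [-0.7, 0.3, -0.5]
gripper_width: 0.179
grip_force: 30.0
```

>>> {"api": "send_rows", "payload": {
  "deltas": [
    {"dx":-0.177,"dy":0.092,"dz":0,"wx":0,"wy":0,"wz":-0.057,"claw":-1},
    {"dx":-0.354,"dy":0.184,"dz":0,"wx":0,"wy":0,"wz":-0.115,"claw":-1},
    {"dx":-0.531,"dy":0.276,"dz":0,"wx":0,"wy":0,"wz":-0.172,"claw":-1},
    {"dx":-0.708,"dy":0.367,"dz":0,"wx":0,"wy":0,"wz":-0.23,"claw":-1}
  ]
}}

```text
time_s: 13.65
eef_pos: [0.5311, 0.0, 0.4385]
tool_rot: [-2.49, -1.911, 0.004]
force: [0.6, 0.1, -0.6]
gripper_width: 0.177
grip_force: 30.0
```

>>> {"api": "send_rows", "payload": {
  "deltas": [
    {"dx":-0.186,"dy":0.071,"dz":0,"wx":0,"wy":0,"wz":-0.057,"claw":-1},
    {"dx":-0.372,"dy":0.142,"dz":0,"wx":0,"wy":0,"wz":-0.115,"claw":-1},
    {"dx":-0.559,"dy":0.213,"dz":0,"wx":0,"wy":0,"wz":-0.172,"claw":-1},
    {"dx":-0.745,"dy":0.284,"dz":0,"wx":0,"wy":0,"wz":-0.23,"claw":-1}
  ]
}}

```text
time_s: 14.05
eef_pos: [0.5473, -0.1586, 0.4383]
tool_rot: [-2.375, -2.051, 0.002]
force: [1.5, 0.2, -1.3]
gripper_width: 0.177
grip_force: 30.0
```

>>> {"api": "send_rows", "payload": {
  "deltas": [
    {"dx":-0.193,"dy":0.049,"dz":0,"wx":0,"wy":0,"wz":-0.057,"claw":-1},
    {"dx":-0.386,"dy":0.098,"dz":0,"wx":0,"wy":0,"wz":-0.115,"claw":-1},
    {"dx":-0.58,"dy":0.147,"dz":0,"wx":0,"wy":0,"wz":-0.172,"claw":-1},
    {"dx":-0.773,"dy":0.197,"dz":0,"wx":0,"wy":0,"wz":-0.23,"claw":-1},
    {"dx":-0.773,"dy":0.197,"dz":0,"wx":0,"wy":0,"wz":-0.23,"claw":-1},
    {"dx":-0.773,"dy":0.197,"dz":0,"wx":0,"wy":0,"wz":-0.23,"claw":-1},
    {"dx":-0.773,"dy":0.197,"dz":0,"wx":0,"wy":0,"wz":-0.23,"claw":-1},
    {"dx":-0.773,"dy":0.197,"dz":0,"wx":0,"wy":0,"wz":-0.23,"claw":-1}
  ]
}}

```text
time_s: 14.85
eef_pos: [0.564, -0.3144, 0.44]
tool_rot: [-2.255, -2.186, 0.0]
force: [-1.4, -0.4, -1.1]
gripper_width: 0.179
grip_force: 30.0
```

```bash
python3 - <<'E'
from h import *
p,R0=now();y=R0.as_matrix()[:,1];print(np.degrees(np.arctan2(y[1],y[0])))
im,d=r.read_camera("wrist");np.save("w4.npy",d);C=wcloud(d,p,R0)
b,t=r.read_camera("scene")
cv2.imwrite("pics/w4.png",np.hstack([cv2.resize(cv2.convertScaleAbs(im[120:340,230:400],alpha=1.3),(464,600)),cv2.resize(cv2.convertScaleAbs(b[60:240,190:290],alpha=1.4),(333,600),interpolation=cv2.INTER_CUBIC)]))
p,_=now()
for n,P in(("wrist",C[d>0]),("scene",cloud("scene",t).reshape(-1,3))):
  for lo,hi in((.1,.135),(.143,.165)):
    k=(np.hypot(P[:,0]-.5634,P[:,1]+.3158)<.045)&(P[:,2]>lo)&(P[:,2]<hi);Q=P[k]
    if len(Q)>5:
        c,wh,an=cv2.minAreaRect(np.ascontiguousarray(Q[:,:2],dtype=np.float32));print(n,lo,len(Q),np.round(c,4),np.round(wh,4),round(an,1),np.percentile(Q[:,2],98).round(4),np.median(Q,0).round(4))
  T=(P-p)@R0.as_matrix();k=(abs(T[:,0])<.036)&(abs(T[:,1])<.02)&(T[:,2]>.2)&(T[:,2]<.255);Q=T[k];print("lips",np.percentile(Q[:,0],[1,99]).round(4),np.percentile(Q[:,1],[1,99]).round(4),np.percentile(Q[:,2],[98,99]).round(4))
E
```

```text
14.85 [ 0.564  -0.3144  0.44  ] 0.179 30.0 [-1.4 -0.4 -1.1]
-1.789679870705983
14.95 [ 0.564  -0.3145  0.4405] 0.174 30.0 [-0.3 -0.4 -0.2]
wrist 0.1 1205 [ 0.5646 -0.3167] [0.0569 0.0564] 88.0 0.1341 [ 0.5612 -0.2988  0.1186]
wrist 0.143 57 [ 0.5649 -0.2936] [0.0109 0.0036] 88.2 0.1595 [ 0.5649 -0.2928  0.149 ]
lips [-0.0286  0.0316] [-0.0138  0.0163] [0.2355 0.2363]
scene 0.1 361 [ 0.5625 -0.3139] [0.0598 0.0598] 87.0 0.1343 [ 0.5762 -0.2965  0.1182]
scene 0.143 64 [ 0.5632 -0.3146] [0.0563 0.0043] 88.5 0.1593 [ 0.5642 -0.3111  0.1524]
lips [-0.0308  0.0339] [-0.0128  0.0156] [0.2363 0.2366]
```

View pics/w4.png

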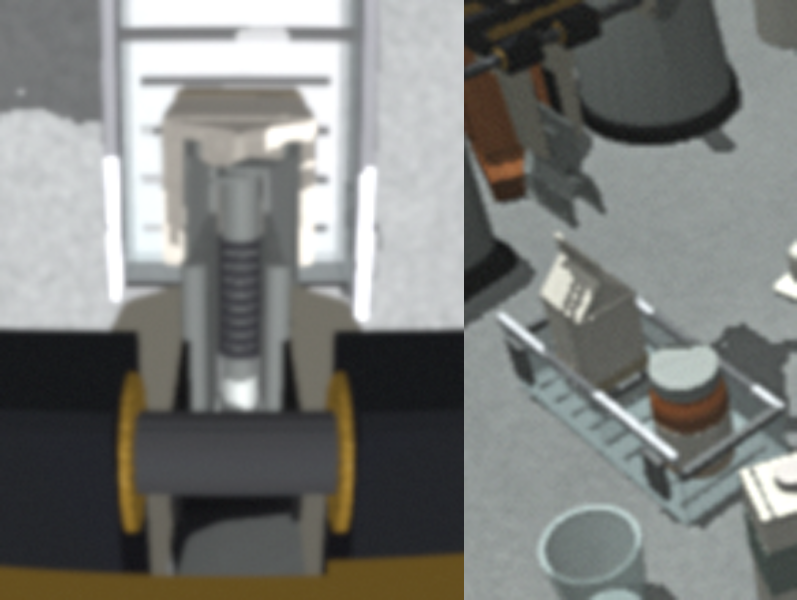

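The wrist view shows the carton upright under the open jaws, fin along the jaws. The scene view shows the lips hanging open above the fin. Fin and lips agree within about 2 mm, so I correct by -1.7 mm along the fin and -1.2 mm across. Then I go down until the lips sit about 15 mm below the fin top.

>>> {"api": "send_rows", "payload": {
  "deltas": [
    {"dx":-0.008,"dy":-0.006,"dz":0.02,"wx":0,"wy":0,"wz":0,"claw":-1},
    {"dx":-0.008,"dy":-0.006,"dz":0.06,"wx":0,"wy":0,"wz":0,"claw":-1},
    {"dx":-0.008,"dy":-0.006,"dz":0.12,"wx":0,"wy":0,"wz":0,"claw":-1},
    {"dx":-0.008,"dy":-0.006,"dz":0.18,"wx":0,"wy":0,"wz":0,"claw":-1},
    {"dx":-0.008,"dy":-0.006,"dz":0.22,"wx":0,"wy":0,"wz":0,"claw":-1},
    {"dx":-0.008,"dy":-0.006,"dz":0.26,"wx":0,"wy":0,"wz":0,"claw":-1},
    {"dx":-0.008,"dy":-0.006,"dz":0.28,"wx":0,"wy":0,"wz":0,"claw":-1},
    {"dx":-0.008,"dy":-0.006,"dz":0.296,"wx":0,"wy":0,"wz":0,"claw":-1},
    {"dx":-0.008,"dy":-0.006,"dz":0.296,"wx":0,"wy":0,"wz":0,"claw":-1},
    {"dx":-0.008,"dy":-0.006,"dz":0.296,"wx":0,"wy":0,"wz":0,"claw":-1},
    {"dx":-0.008,"dy":-0.006,"dz":0.296,"wx":0,"wy":0,"wz":0,"claw":-1}
  ]
}}

```text
time_s: 16.05
eef_pos: [0.5627, -0.3174, 0.3815]
tool_rot: [2.257, 2.185, -0.0]
force: [-0.3, -0.3, 0.1]
gripper_width: 0.178
grip_force: 30.0
```

```bash
python3 - <<'E'
from h import *
p,R0=now();y=R0.as_matrix()[:,1];print(np.degrees(np.arctan2(y[1],y[0])))
b,t=r.read_camera("scene");p,_=now()
cv2.imwrite("pics/s5.png",cv2.resize(cv2.convertScaleAbs(b[85:205,180:280],alpha=1.4),(500,600),interpolation=cv2.INTER_CUBIC))
P=cloud("scene",t).reshape(-1,3);T=(P-p)@R0.as_matrix()
k=(abs(T[:,0])<.05)&(T[:,1]>.003)&(T[:,1]<.02)&(T[:,2]>.2)&(T[:,2]<.25);Q=T[k]
for z in np.arange(.2,.25,.004):
    q=Q[(Q[:,2]>z)&(Q[:,2]<=z+.004)]
    if len(q):print(round(z,3),len(q),q[:,:2].min(0).round(4),q[:,:2].max(0).round(4))
E
```

```text
16.05 [ 0.5627 -0.3174  0.3815] 0.178 30.0 [-0.3 -0.3  0.1]
-1.8632265445515823
16.1 [ 0.5627 -0.3174  0.3815] 0.175 30.0 [ 0.2 -0.4 -0.1]
0.2 20 [-0.0295  0.0039] [0.0336 0.0078]
0.204 28 [-0.0285  0.0051] [0.0336 0.0106]
0.208 27 [-0.0297  0.005 ] [0.0322 0.0128]
0.212 20 [-0.0277  0.0095] [0.0323 0.013 ]
0.216 20 [-0.0281  0.0104] [0.0327 0.0146]
0.22 15 [-0.0303  0.0117] [0.0331 0.0141]
0.224 17 [-0.0298  0.0119] [0.0341 0.0146]
0.228 16 [-0.0242  0.0126] [0.0273 0.0147]
0.232 21 [-0.0311  0.0105] [0.0334 0.0163]
0.236 4 [0.0039 0.0031] [0.029 0.015]
0.24 2 [0.0243 0.0031] [0.0282 0.0032]
0.244 7 [0.0029 0.0033] [0.03   0.0105]
0.248 10 [-0.016   0.0048] [0.0308 0.0111]
```

View pics/s5.png

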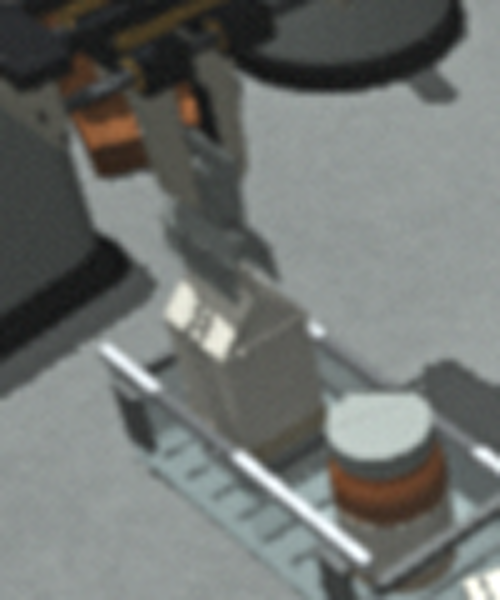

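The jaws straddle the fin with its top edge well inside, the carton stands upright, and there is no contact force. I let the clip close slowly.

>>> {"api": "send_rows", "payload": {
  "deltas": [
    {"dx":0,"dy":0,"dz":0,"wx":0,"wy":0,"wz":0,"claw":-0.5},
    {"dx":0,"dy":0,"dz":0,"wx":0,"wy":0,"wz":0,"claw":-0.4},
    {"dx":0,"dy":0,"dz":0,"wx":0,"wy":0,"wz":0,"claw":-0.3},
    {"dx":0,"dy":0,"dz":0,"wx":0,"wy":0,"wz":0,"claw":-0.2},
    {"dx":0,"dy":0,"dz":0,"wx":0,"wy":0,"wz":0,"claw":-0.1},
    {"dx":0,"dy":0,"dz":0,"wx":0,"wy":0,"wz":0,"claw":0.0},
    {"dx":0,"dy":0,"dz":0,"wx":0,"wy":0,"wz":0,"claw":0.1},
    {"dx":0,"dy":0,"dz":0,"wx":0,"wy":0,"wz":0,"claw":0.2},
    {"dx":0,"dy":0,"dz":0,"wx":0,"wy":0,"wz":0,"claw":0.5},
    {"dx":0,"dy":0,"dz":0,"wx":0,"wy":0,"wz":0,"claw":1},
    {"dx":0,"dy":0,"dz":0,"wx":0,"wy":0,"wz":0,"claw":1},
    {"dx":0,"dy":0,"dz":0,"wx":0,"wy":0,"wz":0,"claw":1},
    {"dx":0,"dy":0,"dz":0,"wx":0,"wy":0,"wz":0,"claw":1}
  ]
}}

```text
time_s: 17.4
eef_pos: [0.5626, -0.3173, 0.381]
tool_rot: [-2.257, -2.185, 0.0]
force: [-0.2, 0.7, -0.0]
gripper_width: 0.975
grip_force: 0.0
```

>>> {"api": "send_rows", "payload": {
  "deltas": [
    {"dx":0,"dy":0,"dz":-0.1,"wx":0,"wy":0,"wz":0,"claw":1},
    {"dx":0,"dy":0,"dz":-0.25,"wx":0,"wy":0,"wz":0,"claw":1},
    {"dx":0,"dy":0,"dz":-0.4,"wx":0,"wy":0,"wz":0,"claw":1},
    {"dx":0,"dy":0,"dz":-0.5,"wx":0,"wy":0,"wz":0,"claw":1},
    {"dx":0,"dy":0,"dz":-0.5,"wx":0,"wy":0,"wz":0,"claw":1}
  ]
}}

```text
time_s: 17.9
eef_pos: [0.5629, -0.3174, 0.4848]
tool_rot: [2.252, 2.181, 0.001]
force: [0.4, 0.4, 0.1]
gripper_width: 1.001
grip_force: 0.0
```

```bash
python3 - <<'E'
from h import *
p,R0=now()
im,d=r.read_camera("wrist");C=wcloud(d,p,R0)
b,t=r.read_camera("scene");a,t2=r.read_camera("top");p,_=now()
cv2.imwrite("pics/end.png",np.hstack([cv2.resize(cv2.convertScaleAbs(im[100:260,240:400],alpha=1.3),(400,400),interpolation=cv2.INTER_CUBIC),cv2.resize(cv2.convertScaleAbs(b[85:185,185:285],alpha=1.4),(400,400),interpolation=cv2.INTER_CUBIC)]))
for n,P in(("wrist",C[d>0]),("scene",cloud("scene",t).reshape(-1,3))):
  for lo,hi in((.1,.132),(.147,.155),(.155,.17),(.17,.18),(.18,.195),(.2,.23)):
    k=(np.hypot(P[:,0]-.5634,P[:,1]+.3158)<.045)&(P[:,2]>lo)&(P[:,2]<hi);Q=P[k]
    if len(Q)>5:
        c,wh,an=cv2.minAreaRect(np.ascontiguousarray(Q[:,:2],dtype=np.float32));print(n,lo,len(Q),np.round(c,4),np.round(wh,4),round(an,1),np.percentile(Q[:,2],98).round(4))
E
```

```text
17.9 [ 0.5629 -0.3174  0.4848] 1.001 0.0 [0.4 0.4 0.1]
18.05 [ 0.5625 -0.3172  0.4795] 1.001 0.0 [-0.4  0.1  0.4]
wrist 0.1 646 [ 0.5645 -0.2997] [0.024  0.0563] 87.9 0.1308
wrist 0.147 22 [ 0.5652 -0.2874] [0.0045 0.0082] 88.5 0.1544
wrist 0.155 321 [ 0.5641 -0.3178] [0.064  0.0172] 88.1 0.1689
wrist 0.17 112 [ 0.5637 -0.3171] [0.0629 0.0177] 88.2 0.1798
wrist 0.18 1209 [ 0.5634 -0.318 ] [0.0647 0.0248] 88.9 0.1943
wrist 0.2 1538 [ 0.5635 -0.3175] [0.0447 0.0497] 88.2 0.2215
scene 0.1 320 [ 0.5632 -0.3133] [0.0582 0.0584] 86.9 0.1313
scene 0.147 26 [ 0.5671 -0.3156] [0.0106 0.0646] 8.3 0.1543
scene 0.155 56 [ 0.5633 -0.3154] [0.065  0.0192] 87.8 0.1693
scene 0.17 75 [ 0.5641 -0.3144] [0.0626 0.0199] 87.6 0.1799
scene 0.18 127 [ 0.5626 -0.317 ] [0.0671 0.0284] 89.3 0.1946
scene 0.2 136 [ 0.5634 -0.3149] [0.047  0.0505] 89.0 0.2215
```

View pics/end.png

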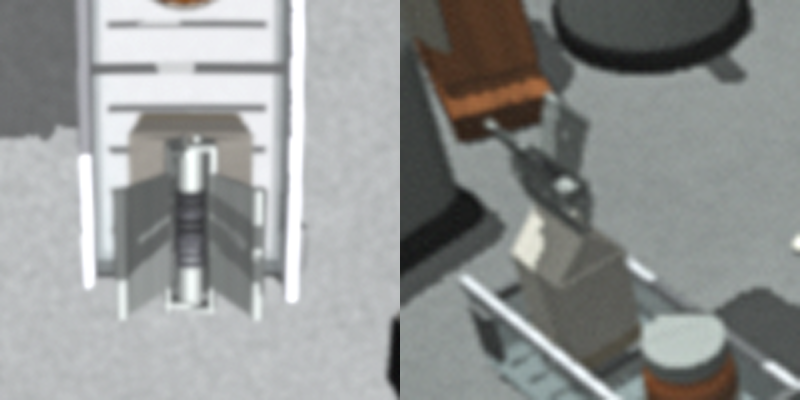

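The clip is on the fin, square and centred within 1 mm. I check the bite depth from the depth images.

```bash
python3 - <<'E'
from h import *
p,R0=now()
im,d=r.read_camera("wrist");C=wcloud(d,p,R0);b,t=r.read_camera("scene")
B=down(-1.8).as_matrix()
for n,P,c in(("wrist",C[d>0],[.5645,-.317,0]),("scene",cloud("scene",t).reshape(-1,3),[.5633,-.3148,0])):
    T=(P-np.array(c))@B;T[:,2]*=-1  # x along fin, y across, z up
    k=(abs(T[:,0])<.04)&(abs(T[:,1])<.03)&(T[:,2]>.12)&(T[:,2]<.25);T=T[k]
    print(n,"plate top",np.sort(T[:,2])[-8:].round(4))
    q=T[(abs(T[:,1])<.003)&(T[:,2]>.16)];print("pin line z pct",np.percentile(q[:,2],[5,25,50,75,95]).round(4))
    for z in np.arange(.128,.2,.003):
        q=T[(T[:,2]>z)&(T[:,2]<=z+.003)]
        if len(q):print(round(z,3),len(q),"x",q[:,0].min().round(4),q[:,0].max().round(4),"y",np.percentile(q[:,1],[2,50,98]).round(4))
cv2.imwrite("pics/s6.png",b[85:185,185:285])
E
```

```text
18.05 [ 0.5625 -0.3172  0.4795] 1.001 0.0 [-0.4  0.1  0.4]
wrist plate top [0.2219 0.2219 0.2219 0.2221 0.2221 0.2222 0.2224 0.2231]
pin line z pct [0.1813 0.1823 0.183  0.1838 0.1849]
0.128 52 x 0.0117 0.0272 y [-0.0138  0.012   0.0153]
0.131 4 x 0.0155 0.0274 y [-0.0126 -0.0009  0.0119]
0.146 2 x 0.0291 0.0292 y [-0.0009 -0.0004  0.0001]
0.149 4 x 0.0277 0.0307 y [-0.0029 -0.002   0.0018]
0.152 17 x 0.0268 0.031 y [-0.0039 -0.0029  0.003 ]
0.155 11 x 0.0275 0.0314 y [-0.0057 -0.0049  0.0047]
0.158 39 x -0.0323 0.0307 y [-0.006   0.0049  0.0051]
0.161 55 x -0.0324 0.0311 y [-0.007   0.0049  0.006 ]
0.164 106 x -0.0316 0.0315 y [-0.0087  0.0058  0.0076]
0.167 59 x 0.0065 0.0316 y [-0.0087 -0.0077  0.0076]
0.17 13 x 0.0197 0.0311 y [-0.0104 -0.0104 -0.0104]
0.173 25 x -0.0307 0.0317 y [-0.008   0.0045  0.0091]
0.176 25 x -0.0316 0.0309 y [-0.0089 -0.0029  0.0086]
0.179 231 x -0.0317 0.0306 y [-0.0057  0.0008  0.0069]
0.182 624 x -0.0325 0.031 y [-0.0089 -0.001   0.0079]
0.185 202 x -0.0321 0.0302 y [-0.0094  0.0061  0.0083]
0.188 126 x -0.0227 0.0211 y [-0.011   0.0078  0.0092]
0.191 
[... 970 characters left out ...]
.0084]
0.164 9 x -0.0288 0.0315 y [-0.0045  0.0087  0.0093]
0.167 10 x -0.03 0.0299 y [-0.0072  0.0089  0.0095]
0.17 15 x -0.0325 0.03 y [-0.0056  0.0089  0.0109]
0.173 20 x -0.0307 0.0312 y [-0.0088  0.0086  0.0099]
0.176 27 x -0.0316 0.0316 y [-0.0086  0.0072  0.01  ]
0.179 38 x -0.0296 0.0319 y [-0.0093  0.0013  0.009 ]
0.182 39 x -0.0329 0.0292 y [-0.0093 -0.0016  0.0092]
0.185 19 x -0.0299 0.0214 y [-0.0106 -0.0087  0.0103]
0.188 18 x -0.0214 0.0202 y [-0.0124 -0.0093  0.0115]
0.191 20 x -0.0238 0.0207 y [-0.0133 -0.0109  0.013 ]
0.194 16 x -0.0258 0.0198 y [-0.0145 -0.0126  0.0141]
0.197 19 x -0.0215 0.0191 y [-0.0162 -0.014   0.0154]
0.2 18 x -0.0211 0.0217 y [-0.0179 -0.0154  0.0167]
```

The lips sit at about z = 0.146. That is about 13 mm down the 18 mm fin, whose top is at 0.159, and the clip is square and centred within about 1 mm. The gripper is clear of everything, so I hand in.

```bash
python3 -c "
from workcell import r
print(r.hand_in())"
```

```text
the job is handed in; nothing more can be done
None
```

The carton stands upright in the empty bay with the clip closed squarely on its fin (centred within about 1 mm, roughly 13 mm down the 18 mm fin by depth measurement), and the job was handed in at about 18 s; no verdict came back.

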